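# Latch the sprung clamp open and slide the enclosure half in

### The job

Get the black enclosure half ready for drilling in the sprung bench clamp. With a fingertip, push the sprung jaw back by its yellow tab until the stop pin drops behind its catch, then let the jaw come back onto the pin so that it stays latched open by itself. After that, push the enclosure half along the bed, in between the two jaws, until it sits squarely against the end stop; do not pick anything up, and leave the loose parts around the clamp where they are.

Things in the scene. Friction and masses are not known exactly. Their poses are not given: they have to be found in the camera images.
- clamp: Sprung clamp bolted to the bench. Origin at bench level under its bed; +x: the work is slid in this way; +y: the sprung jaw opens this way; z up. In mm: grey base plate x -165..110, y -110..115, its top (the bed) at z 12; dark guide block x -30..80, y 42..92, top z 36, with the pin bridge on it. Opened, the jaw's guide rods reach 45 past the plate's +y edge. Gap between jaws: 36 shut, 76 latched.
- fence (a point): Middle of the top inner edge of the fixed jaw, a long aluminium bar that is also the fence: clamp x -155..90, y -95..-75, top z 36 (mm). Its inner face is at y -75 and looks to +y. Axes as the clamp's.
- end_stop (a point): Centre of the face, looking to the clamp's -x, of the steel end stop block: clamp x 75..87, y -75..-15, z 12..30 (mm). Axes as the clamp's.
- jaw (a joint): Travel of the sprung jaw along the clamp's +y, m: 0 shut (the spring keeps it there), 0.056 fully back. Spring about 4 N at 0, 8.5 N fully back; lifting the pin adds up to 3 N between 0.010 and 0.040. Past 0.041 the catch has passed and the pin drops behind it; push to 0.046 or more to be sure. Let go, the jaw then rests on the pin at about 0.040; let go earlier, it springs shut.
- jaw_tab (a point): Centre of the pushed face (looking to the clamp's -y) of the yellow tab on the sprung jaw; moves with it. Tab 40 mm wide along the clamp's x, 8 thick, from z 36 to 74 mm above the bench, this point at z 60. Jaw below it: aluminium, clamp x -25..75, 18 thick, top z 36, its inner face flush with the tab's. Push along the clamp's +y; the space in front is clear above z 36.
- stop_pin (a joint): Lift of the stop pin, a spring plunger at clamp x 25, y 67 mm with a red knob (top at z 100 mm when down), in m: 0 down, up to about 0.010 while the catch rides under it. It works by itself.
- enclosure: Black plastic enclosure half, an open box 90 mm long (its x), 60 wide (its y), 30 high, wall 3.5, open side up, about 70 g. Origin: centre of its underside. Starts on the clamp's bed (z 12) beside the fixed jaw, roughly along the clamp's x, its centre at clamp x -105 to -85 mm. Seated, its centre is at about clamp x 30, y -45 to -29 mm.
- hex_spacer: Loose steel hex spacer rod, 80 mm long (its x), 10 mm across flats, origin at the centre of its underside, lying on the bench on the clamp's -y side. Leave it alone.
- terminal_block: Loose 8-way terminal block, grey with tin-plated terminals, 90 x 22 x 16 mm, origin at the centre of its underside, lying on the bench on the clamp's +y side. Leave it alone.
- board_blank: Loose copper-clad circuit board blank, 100 x 80 x 1.6 mm, origin at the centre of its underside, lying flat on the bench on the clamp's +x side. Leave it alone.
There are look-alikes about, which are no part of the job. Of the things like the enclosure, leave any that is white; of the rest the larger one is meant.

How it is judged (in metres and radians):
On the way:
1. the sprung jaw is latched open: it rests on the dropped stop pin, nothing of the robot touching it (value of joint jaw between 0.036 and 0.0425 m and value of joint stop_pin below 0.003 m and contact force between each of the arm, the fingers and jaw below 0.3 N), for 0.2 s.
At the end, for the whole second after the job is handed in: Jaw latched on its dropped stop pin (travel 36 to 42.5 mm); enclosure half at rest flat on the bed between the jaws, end within 5 mm of the end stop, length within 7 degrees of the clamp's x; hex spacer, terminal block and board blank within 20 mm of their starts (value of joint jaw between 0.036 and 0.0425 m and value of joint stop_pin below 0.003 m and x of enclosure in the frame of clamp between 0.025 and 0.033 m and y of enclosure in the frame of clamp between -0.048 and -0.026 m and z of enclosure in the frame of clamp between 0.009 and 0.015 m and angle between the x axis of enclosure and the x axis of clamp, either way round below 0.12 rad and linear speed of enclosure below 0.01 m/s and distance of each of hex_spacer, terminal_block, board_blank from where it was at the start of the episode below 0.02 m); the robot touches nothing.
It fails at once if the enclosure half is lifted or tipped instead of pushed along the bed (z of enclosure in the frame of clamp above 0.024 m or angle between enclosure's own z axis and vertical above 0.35 rad).
It fails at once if a loose part beside the clamp is moved (distance of any of hex_spacer, terminal_block, board_blank from where it was at the start of the episode above 0.02 m).
It also fails if it takes over 45 s, if anything falls off the work surface, if the arm or the gripper's body presses on something with over 40 N, if the wrist force passes 120 N, or if a joint passes its speed limit or range.

### The arm

A 6-joint arm with a two-finger parallel gripper is mounted at the origin on the work surface. World frame = base frame: x ahead of the robot, y to its left, z up, the work surface at z = 0. Lengths are in m, angles in degrees, forces in N, time in s.
With the tool pointing down it reaches from about 0.375 to 0.9 m from the base axis. Payload 3.1 kg.
Tool frame: the origin (TCP) lies on the centre line of the jaws, within the pads' length; the fingertips stand 25 mm ahead of it and the grasp point (between the pads) lies 6 mm ahead of it; z points along the fingers, y is the line along which they close (so a half turn about z gives the same grasp; the last joint's range is limited). The gripper opens to 87 mm and grips with 3 to 60 N. Pads are 19 mm wide; open, the fingers measure 117 mm over their backs; the gripper's body (75 mm by 190 mm) begins 51 mm behind the grasp point.
Start: joints at [63.799, 30.224, 82.088, -0, 67.689, -10.227], TCP at [0.172, 0.601, 0.248] pointing down, gripper open.
Joint ranges: [-176.69, 176.69], [-43.24, 126.21], [12.49, 139.97], [-82, 262], [0, 151.66], [-163.58, 163.58]. Speed limits (degrees/s): [159.86, 159.86, 180, 180, 180, 180].

### API

Orientations are given as a 3x3 rotation matrix whose columns are the frame's x, y, z axes.
In Python, from rig import bot, cams, models gives the robot as it stands. The module is installed in compiled form; this text tells all that it offers.
- The arm moves only by the shell command python3 -m handwheel 'ROWS' [OPENING]. ROWS is JSON, a list of rows, each a list of 6 numbers: the shift along the world's x, y, z each as a share of 1 m, from -1 to 1, then the turn, a rotation vector about the world's x, y, z each as a share of 2 rad, from -1 to 1. In form: [[dx, dy, dz, wx, wy, wz], ...]. A call has exactly 8 rows; each row is the pose to reach, as a shift and turn from the pose commanded when the call began; what a row does not reach only later rows make up. A row lasts 1/12 s, in which the tool goes at most 41.7 mm and 7.16 degrees, less where a joint would pass 70% of its speed; a pose out of reach is approached as far as the arm can. A call with a number of a shift or a turn outside -1 to 1 is refused whole. A call with a gripper value outside its range is refused whole. OPENING is the opening, from -1 (shut) to 1 (fully open), so that 0 is half open, set as the call begins (- or left out, the last holds). The fingers move at their own pace and stop on an object; the grip force is fixed at half the most. Time passes only in rows, so rows that repeat a pose let the fingers close, or fill a call up. It gives the time, the measured TCP pose, the force, the opening and the grip force at its end, in the units of the state.
- bot.read_state(): the state, without advancing time (a new reading comes with each control period).
- cams.capture(name): name is "scene" or "top" or "wrist"; returns (picture, depth): 480x640x3 uint8, blue, green, red; 480x640 float32, m along the optical axis (not along the pixel's ray), 0 where there is no reading.
- cams.calibration(name): a dict with "mtx" (3x3 intrinsics, pixels), "R" (3x3) and "t" (3): a world point X has camera coordinates R X + t; the wrist camera has in their place "tool_from_camera" (4x4, takes a point from camera to tool coordinates, whose origin is the TCP and whose axes are the flange's). Camera axes: x right, y down, z forward; pixel columns grow to the right and rows downward; lengths in m; the calibration is good to about 2 mm. A picture is of the moment at which its call begins: read the wrist's pose just before it. calibration takes no time and is no camera call.
- bot.hand_in(): hands the job in; it is judged then, once.
Trained networks look in the newest picture that a camera, given by its name, has taken for a name from the list of things; names that differ only in an ending like _2 or _b are one class to them, and where a whole thing is asked for, a point or a joint stands for the part that bears it (a point fixed in the world has none). Each returns a list of dicts, best first, with "conf" (0 to 1); they miss things now and then, are a little off and sometimes report something else, mostly with a low value. They report only what shows in the picture. A call takes as long as a camera call. They do not tell look-alikes from the thing itself.
- models.spot_in(query, camera): "position" ([column, row] in pixels, amid what is visible of it).
- models.tip_of(query, camera): "position" ([column, row] in pixels: a listed point, or the origin of a listed thing).
The state is a dict: "time_s": time; "joint_positions": joint angles; "qvel": joint speeds; "tau": joint torques, N m; "position": TCP position; "tcp_rot": TCP orientation; "force": force on the tool from outside, world axes, zero at the start; "moment": the same for the moment, N m; "opening": opening from 0.0 (shut) to 1.0 (fully open); "grasp_force": force on a finger pad.
Only numpy, scipy, OpenCV 4.12 (cv2) and the standard library are available. Lean on these libraries where they do the work, as an engineer would, in place of code of your own. Each camera call takes 0.05 s, during which the arm holds its last target. There are 200 camera calls.

## Working session

There is one attempt and no reset: what is moved stays moved. The work goes in short steps, Python scripts to look and compute and a shell command to move; the robot and the scene stay as the last step left them, time stands still between calls to the robot, and variables do not carry over. Pictures are saved under pics/ and viewed, at most 10 in all, crops included, and the job is handed in when it is done.

```bash
mkdir -p pics
cat > h.py <<'E'
import numpy as np, cv2
from rig import bot, cams, models
def w(cam,px,depth=None,z=None):
    c=cams.calibration(cam); r=np.linalg.inv(c["mtx"])@[px[0],px[1],1]
    R=np.array(c["R"]);t=np.array(c["t"]).ravel(); o=-R.T@t; d=R.T@r
    s=depth if z is None else (z-o[2])/d[2]
    return o+s*d
E
python3 - <<'E'
from h import *
for cam in ("top","scene"):
    im,d=cams.capture(cam); cv2.imwrite(f"pics/{cam}0.png",im); np.save(f"{cam}.npy",d)
    for q in ("clamp","fence","end_stop","jaw_tab","stop_pin","enclosure","hex_spacer","terminal_block","board_blank"):
        for r in models.tip_of(q,cam)[:3]:
            p=r["position"]; u,v=int(p[0]),int(p[1]); dd=d[min(v,479),min(u,639)]
            print(cam,q,np.round(p),round(r["conf"],2),np.round(w(cam,p,dd),3))
print(bot.read_state()["time_s"])
E
```

```text
top clamp [299. 241.] 0.75 [0.56  0.041 0.012]
top fence [287. 289.] 0.76 [0.486 0.072 0.035]
top end_stop [350. 260.] 0.72 [ 0.513 -0.031  0.013]
top jaw_tab [316. 254.] 0.88 [0.523 0.021 0.073]Traceback (most recent call last):
  File "<stdin>", line 5, in <module>
ValueError: it knows: board_blank, clamp, enclosure, end_stop, fence, hex_spacer, jaw_tab, terminal_block
```

View pics/top0.png

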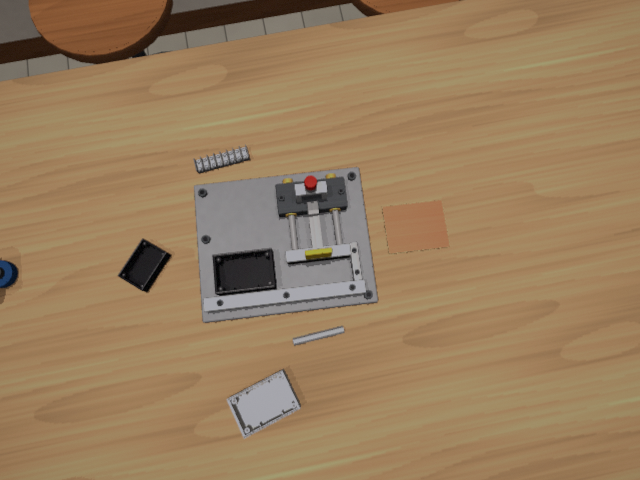

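The top view shows three enclosure-like things: a large black one on the clamp bed at (245,271), a small black one on the bench at (145,265), and a white one at (264,403). The one on the bed is the larger non-white one, so it is the one meant. The end stop is at (355,265), the yellow tab at (319,254), the red knob at (310,184).

Run:
```python
from h import *
im,d=cams.capture("top")
out=[]
for q in ("enclosure","hex_spacer","terminal_block","board_blank"):
    for r in models.tip_of(q,"top")[:3]:
        p=r["position"]; print(q,np.round(p),round(r["conf"],2),np.round(w("top",p,d[int(p[1]),int(p[0])]),3))
# world point map, fits from height
c=cams.calibration("top");v,u=np.mgrid[:480,:640]
rays=np.linalg.inv(c["mtx"])@np.stack([u.ravel(),v.ravel(),np.ones(u.size)])
P=(np.array(c["R"]).T@(rays*d.ravel()-np.array(c["t"]).reshape(3,1))).T.reshape(480,640,3)
np.save("P.npy",P)
m=((P[...,2]>.006)&(d>0)).astype(np.uint8); m[:150]=0;m[330:]=0;m[:,:185]=0;m[:,385:]=0
m=cv2.morphologyEx(m,cv2.MORPH_OPEN,np.ones((9,9)))
n,l,s,ce=cv2.connectedComponentsWithStats(m);k=1+np.argmax(s[1:,4]);print(s[k])
cs,_=cv2.findContours((l==k).astype(np.uint8),0,1)
rect=cv2.minAreaRect(cs[0]);B=cv2.boxPoints(rect);print(rect)
for b in B: print(np.round(b),np.round(w("top",b,z=.012),4))
# yellow tab, fence top
hsv=cv2.cvtColor(im,cv2.COLOR_BGR2HSV)
y=(cv2.inRange(hsv,(22,150,100),(35,255,255))>0); y[:240]=0;y[270:]=0;y[:,:280]=0;y[:,350:]=0
q=P[y&(P[...,2]>.065)];print("tab",len(q),q.mean(0),q.min(0),q.max(0))
cv2.imwrite("pics/crop1.png",cv2.resize(im[150:340,180:400],None,fx=3,fy=3,interpolation=cv2.INTER_CUBIC))
im,_=cams.capture("scene");cv2.imwrite("pics/scene0.png",im)
print(bot.read_state()["time_s"])
```

```text
enclosure [265. 402.] 0.7 [0.328 0.137 0.005]
enclosure [146. 267.] 0.57 [0.567 0.289 0.004]
hex_spacer [317. 334.] 0.88 [0.412 0.041 0.01 ]
terminal_block [220. 160.] 0.78 [0.722 0.144 0.007]
board_blank [415. 225.] 0.84 [ 0.551 -0.149  0.001]
board_blank [320. 335.] 0.35 [0.409 0.037 0.01 ]
[  195   167   183   155 23141]
((282.92034912109375, 243.827880859375), (137.8268280029297, 176.03591918945312), 83.60559844970703)
[188. 185.] [0.6869 0.2028 0.012 ]
[363. 166.] [ 0.6645 -0.0859  0.012 ]
[378. 303.] [ 0.4401 -0.0611  0.012 ]
[203. 322.] [0.463  0.2097 0.012 ]
tab 124 [0.52585429 0.01735665 0.07284743] [ 0.52215107 -0.00112011  0.06587275] [0.53016779 0.03590003 0.07580179]
0.55
```

View pics/crop1.png

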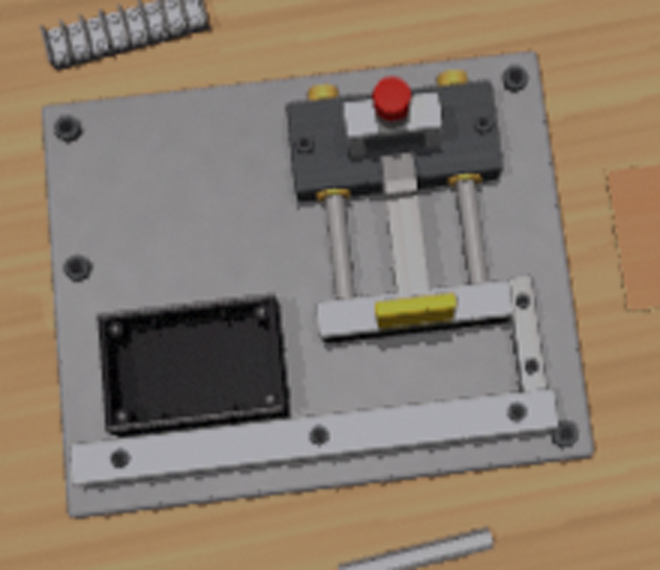

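View pics/scene0.png

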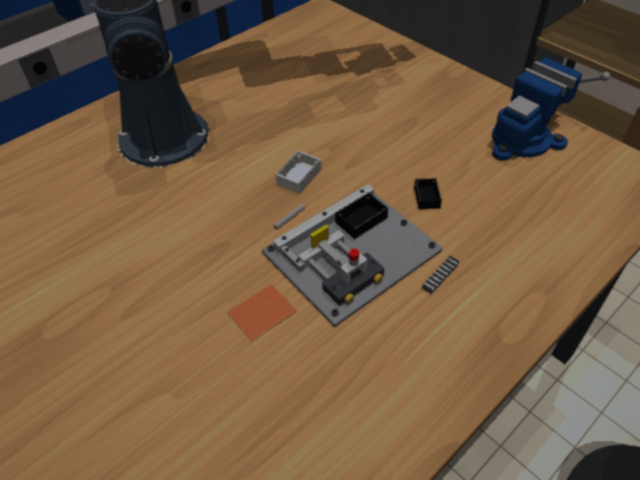

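The crop confirms it: large black open box on the bed (crop 98..289, 296..435) beside the fence, with the smaller black one off the bed. The scene view agrees.

```bash
cat >> h.py <<'E'
def fit(A,B): # B = R(th) A + t
    a=A.mean(0);b=B.mean(0);H=(A-a).T@(B-b);th=np.arctan2(H[0,1]-H[1,0],H[0,0]+H[1,1])
    R=np.array([[np.cos(th),-np.sin(th)],[np.sin(th),np.cos(th)]]);return R,b-R@a,th
E
python3 - <<'E'
from h import *
f=lambda pts,z:np.array([w("top",(180+x/3,150+y/3),z=z)[:2] for x,y in pts])
A=np.array([(-165,115),(110,115),(110,-110),(-165,-110)])/1e3
B=f([(44,105),(538,53),(593,455),(70,516)],.012)
R,t,th=fit(A,B);print(np.degrees(th),t,"resid mm",np.round((A@R.T+t-B)*1e3,1))
np.savez("clamp.npz",R=R,t=t)
g=lambda p:np.round((np.asarray(p)-t)@R*1e3,1)
print("tab mean (exp y -35 to -31 ctr, x 25)",g([.52585,.01736]))
print("fence",g([.486,.072]),"encl corners",g(f([(98,316),(275,296),(289,415),(107,435)],.042)))
print("fence top-inner pts",g(f([(70,450),(550,393)],.036)),"jaw low edge",g(f([(318,335),(515,318)],.036)))
P=np.load("P.npy");
for n,p in dict(tab=(25,-39),enc=(-95,-45),encrear=(-140,-45)).items(): print(n,np.round(R@np.array(p)/1e3+t,4))
s=bot.read_state();print(np.round(s["tcp_rot"],3),s["position"],s["opening"]); print(R)
E
```

```text
-94.7146343090112 [0.55811725 0.03796081] resid mm [[ 1.3  1.3]
 [ 1.8 -1.5]
 [-2.1 -1.9]
 [-1.   2.1]]
tab mean (exp y -35 to -31 ctr, x 25) [ 23.2 -30.5]
fence [-28.  -74.7] encl corners [[-135.3  -12.4]
 [ -45.4  -12.2]
 [ -44.   -73.1]
 [-134.8  -72.8]]
fence top-inner pts [[-155.   -77.5]
 [  87.3  -76.2]] jaw low edge [[-26.  -33.6]
 [ 74.7 -36.1]]
tab [0.5172 0.0163]
enc [0.5211 0.1363]
encrear [0.5248 0.1812]
[[-0.961  0.275  0.   ]
 [ 0.275  0.961  0.   ]
 [-0.     0.    -1.   ]] [0.17198466 0.60086574 0.24756143] 1.0019039125775946
[[-0.08219306  0.99661643]
 [-0.99661643 -0.08219306]]
```

```bash
python3 -m handwheel '[[0.02,-0.035,0,0,0,0.03],[0.04,-0.07,0,0,0,0.06],[0.06,-0.105,0,0,0,0.098],[0.08,-0.14,0,0,0,0.098],[0.1,-0.175,0,0,0,0.098],[0.12,-0.21,0,0,0,0.098],[0.14,-0.245,0,0,0,0.098],[0.16,-0.28,0,0,0,0.098]]' -1; python3 -m handwheel '[[0.02,-0.035,0,0,0,0],[0.04,-0.07,0,0,0,0],[0.06,-0.105,0,0,0,0],[0.08,-0.14,0,0,0,0],[0.1,-0.175,0,0,0,0],[0.12,-0.21,0,0,0,0],[0.14,-0.245,0,0,0,0],[0.152,-0.28,0,0,0,0]]'
```

```text
time_s: 1.22
position: [0.3326, 0.3193, 0.2479]
tcp_rot: [[-0.997, 0.082, 0.001], [0.082, 0.997, 0.0], [-0.001, 0.001, -1.0]]
force: [1.0, -0.5, -0.3]
opening: 0.478
grasp_force: 0.0
time_s: 1.88
position: [0.4863, 0.0385, 0.2481]
tcp_rot: [[-0.997, 0.083, 0.003], [0.083, 0.997, -0.0], [-0.003, -0.0, -1.0]]
force: [1.5, -0.7, 0.5]
opening: 0.007
grasp_force: 0.0
```

```bash
cat >> h.py <<'E'
def wristmap():
    s=bot.read_state(); im,d=cams.capture("wrist"); c=cams.calibration("wrist"); T=np.array(c["tool_from_camera"])
    v,u=np.mgrid[:480,:640]; r=np.linalg.inv(c["mtx"])@np.stack([u.ravel(),v.ravel(),np.ones(u.size)])*d.ravel()
    X=T[:3,:3]@r+T[:3,3:]; X=np.array(s["tcp_rot"])@X+np.array(s["position"]).reshape(3,1)
    P=X.T.reshape(480,640,3);P[d==0]=np.nan; return im,P
def clampframe(P):
    z=np.load("clamp.npz");Q=P.copy();Q[...,:2]=(P[...,:2]-z["t"])@z["R"];return Q*1e3
E
python3 - <<'E'
from h import *
im,P=wristmap();Q=clampframe(P);cv2.imwrite("pics/w1.png",im)
for q in ("jaw_tab","fence","end_stop","enclosure"):
    for r in models.tip_of(q,"wrist")[:1]:
        p=r["position"];print(q,np.round(p),round(r["conf"],2),np.round(Q[int(p[1]),int(p[0])]))
for n,zl in (("tab",(66,80)),("z36",(33,39))):
    q=Q[(Q[...,2]>zl[0])&(Q[...,2]<zl[1])&(Q[...,1]<20)&(Q[...,0]>-30)&(Q[...,0]<90)]
    if len(q): print(n,len(q),np.round(np.percentile(q,[2,50,98],axis=0)))
E
```

```text
jaw_tab [305. 258.] 0.73 [ 22. -32.  56.]
fence [365. 209.] 0.89 [-35. -67.  11.]
end_stop [252. 237.] 0.79 [ 74. -43.  23.]
enclosure [575. 263.] 0.94 [-250.  -11.    4.]
tab 238 [[  5. -32.  66.]
 [ 16. -32.  72.]
 [ 42. -27.  75.]]
z36 3973 [[-26. -92.  34.]
 [ 28. -78.  36.]
 [ 86. -19.  38.]]
```

View pics/w1.png

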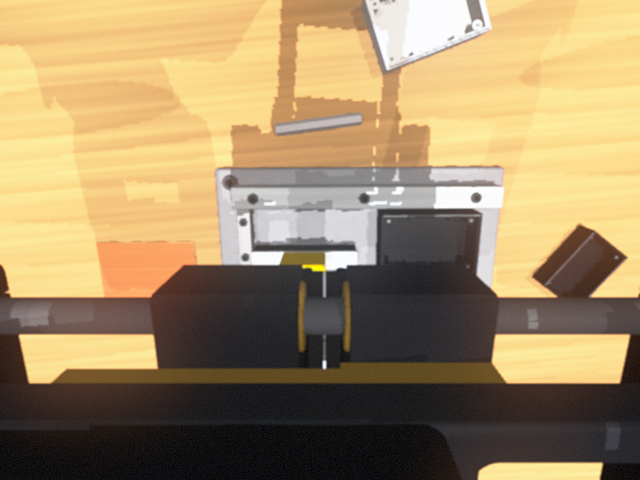

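The wrist view shows the clamp beyond the closed fingers: the yellow tab at (313,268), fence along row 195, the black enclosure at (430,240) clear of the fingers. The measured tab is at about x 23, y -33, top 74, matching the clamp frame to a few mm.

```bash
python3 -m handwheel '[[-0.002,-0.01,0,0,0,0],[-0.002,-0.019,-0.03,0,0,0],[-0.002,-0.019,-0.06,0,0,0],[-0.002,-0.019,-0.09,0,0,0],[-0.002,-0.019,-0.12,0,0,0],[-0.002,-0.019,-0.145,0,0,0],[-0.002,-0.019,-0.169,0,0,0],[-0.002,-0.019,-0.169,0,0,0]]'; python3 -m handwheel '[[0.008,-0.001,0,0,0,0],[0.012,-0.001,0,0,0,0],[0.016,-0.001,0,0,0,0],[0.02,-0.002,0,0,0,0],[0.024,-0.002,0,0,0,0],[0.028,-0.002,0,0,0,0],[0.032,-0.003,0,0,0,0],[0.032,-0.003,0,0,0,0]]'
```

```text
time_s: 2.8
position: [0.4787, 0.0232, 0.0753]
tcp_rot: [[-0.997, 0.08, -0.008], [0.08, 0.997, 0.001], [0.009, 0.001, -1.0]]
force: [-1.1, -0.6, -0.8]
opening: 0.002
grasp_force: 0.0
time_s: 3.47
position: [0.5131, 0.0191, 0.0787]
tcp_rot: [[-0.997, 0.083, -0.003], [0.083, 0.997, 0.001], [0.003, 0.0, -1.0]]
force: [-3.2, 1.0, 2.9]
opening: 0.007
grasp_force: 1.8
```

```bash
python3 -m handwheel '[[0.006,-0.001,0,0,0,0],[0.012,-0.001,0,0,0,0],[0.018,-0.002,0,0,0,0],[0.024,-0.002,0,0,0,0],[0.03,-0.003,0,0,0,0],[0.036,-0.003,0,0,0,0],[0.042,-0.004,0,0,0,0],[0.048,-0.004,0,0,0,0]]'; python3 -m handwheel '[[0,0,0,0,0,0],[0,0,0,0,0,0],[0,0,0,0,0,0],[0,0,0,0,0,0],[0,0,0,0,0,0],[0,0,0,0,0,0],[0,0,0,0,0,0],[0,0,0,0,0,0]]'
```

```text
time_s: 4.13
position: [0.5566, 0.0156, 0.0778]
tcp_rot: [[-0.997, 0.082, -0.012], [0.082, 0.997, 0.002], [0.012, 0.001, -1.0]]
force: [-8.3, -0.7, 4.9]
opening: 0.008
grasp_force: 4.4
time_s: 4.8
position: [0.5574, 0.0156, 0.0778]
tcp_rot: [[-0.997, 0.082, -0.01], [0.082, 0.997, 0.001], [0.01, 0.001, -1.0]]
force: [-7.5, 0.6, 3.5]
opening: 0.009
grasp_force: 3.6
```

```bash
python3 -m handwheel '[[0.002,0,0,0,0,0],[0.004,0,0,0,0,0],[0.004,0,0,0,0,0],[0.004,0,0,0,0,0],[0.004,0,0,0,0,0],[0.001,0,0,0,0,0],[-0.002,0,0,0,0,0],[-0.005,0,0,0,0,0]]'; python3 -m handwheel '[[-0.003,0,0,0,0,0],[-0.006,0,0,0,0,0],[-0.009,0.001,0,0,0,0],[-0.012,0.001,0,0,0,0],[-0.016,0.001,0,0,0,0],[-0.02,0.001,0,0,0,0],[-0.025,0.002,0,0,0,0],[-0.03,0.002,0,0,0,0]]'
python3 - <<'E'
from h import *
print(bot.read_state()["force"])
im,P=cams.capture("top");cv2.imwrite("pics/t2.png",cv2.resize(im[150:340,180:400],None,fx=3,fy=3,interpolation=cv2.INTER_CUBIC))
E
```

```text
time_s: 5.47
position: [0.5526, 0.0159, 0.0778]
tcp_rot: [[-0.997, 0.083, -0.009], [0.083, 0.997, 0.002], [0.009, 0.001, -1.0]]
force: [-6.8, 2.3, 3.3]
opening: 0.004
grasp_force: 3.2
time_s: 6.13
position: [0.5265, 0.0169, 0.0786]
tcp_rot: [[-0.997, 0.083, 0.0], [0.083, 0.997, 0.0], [-0.0, 0.0, -1.0]]
force: [-0.0, -0.3, 0.3]
opening: 0.006
grasp_force: 0.0
[-0.00310393 -0.30707866  0.29757379]
```

View pics/t2.png

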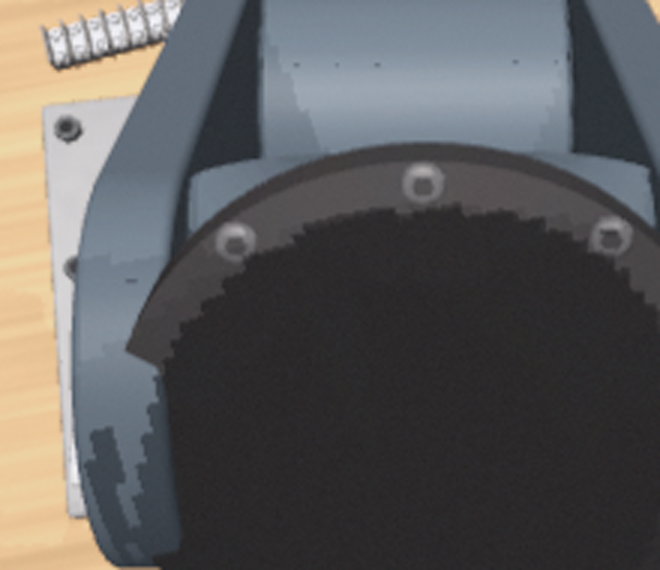

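Force fell to zero while backing off 20+ mm short of the shut position, so the jaw stays on the pin. Up and over to the enclosure's rear face, turning 90° and opening slightly; then a look.

```bash
python3 -m handwheel '[[-0.01,0,0,0,0,0],[-0.01,0,0.035,0,0,0],[-0.01,0,0.07,0,0,-0.06],[-0.005,0.01,0.1,0,0,-0.12],[0,0.04,0.12,0,0,-0.18],[0,0.08,0.12,0,0,-0.24],[0,0.11,0.12,0,0,-0.3],[0.002,0.14,0.12,0,0,-0.36]]' -0.5; python3 -m handwheel '[[0,0.02,0,0,0,-0.06],[0,0.04,0,0,0,-0.12],[0,0.054,0,0,0,-0.18],[0,0.054,0,0,0,-0.24],[0,0.054,0,0,0,-0.3],[0,0.054,0,0,0,-0.36],[0,0.054,0,0,0,-0.425],[0,0.054,0,0,0,-0.425]]'
python3 - <<'E'
from h import *
im,P=wristmap();Q=clampframe(P);cv2.imwrite("pics/w2.png",im)
for q in ("jaw_tab","fence","end_stop","enclosure"):
    for r in models.tip_of(q,"wrist")[:2]:
        p=r["position"];print(q,np.round(p),round(r["conf"],2),np.round(Q[int(p[1]),int(p[0])]))
m=(Q[...,2]>39)&(Q[...,2]<46)&(Q[...,1]<0)&(Q[...,0]<-30)&(Q[...,0]>-160)
if m.sum()>20: print("encl rim",np.round(np.percentile(Q[m],[2,50,98],axis=0)))
m=(Q[...,2]>65)&(Q[...,2]<78)&(abs(Q[...,1])<45)&(Q[...,0]>-5)&(Q[...,0]<50)
if m.sum()>20: print("tab",m.sum(),np.round(np.percentile(Q[m],[2,50,98],axis=0)))
E
```

```text
time_s: 6.85
position: [0.5285, 0.1584, 0.1993]
tcp_rot: [[-0.691, 0.723, 0.001], [0.723, 0.691, 0.0], [-0.0, 0.001, -1.0]]
force: [0.6, -0.7, 1.3]
opening: 0.244
grasp_force: 0.0
time_s: 7.52
position: [0.5286, 0.2109, 0.1984]
tcp_rot: [[0.083, 0.997, -0.0], [0.997, -0.083, -0.0], [-0.0, -0.0, -1.0]]
force: [-0.3, 0.6, 0.7]
opening: 0.251
grasp_force: 0.0
fence [292. 376.] 0.86 [-195.  -49.  272.]
enclosure [366. 119.] 0.68 [-250.   -9.    3.]
encl rim [[-137.  -84.   39.]
 [-127.  -47.   42.]
 [ -47.  -15.   43.]]
```

View pics/w2.png

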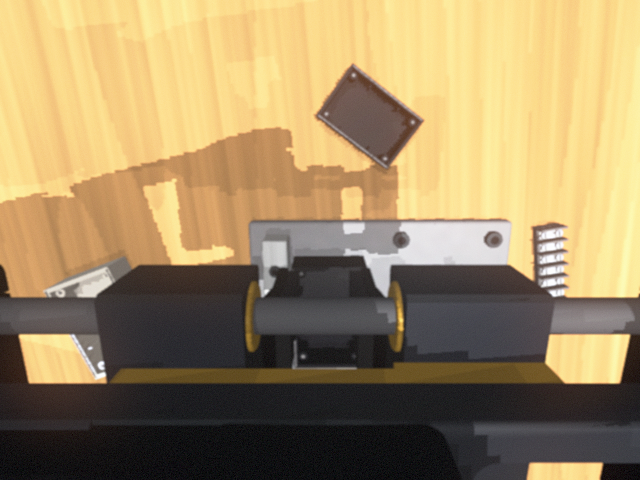

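The wrist view shows the enclosure centred between the fingers at (330,310), its rear toward the top (row 258), the fence end at (275,255), small black box well away at (370,115). I'll go down 147 mm, shifted 4 mm away from the fence.

```bash
python3 -m handwheel '[[0.002,0,-0.025,0,0,0],[0.004,0,-0.05,0,0,0],[0.004,0,-0.075,0,0,0],[0.004,0,-0.1,0,0,0],[0.004,0,-0.12,0,0,0],[0.004,0,-0.135,0,0,0],[0.004,0,-0.147,0,0,0],[0.004,0,-0.147,0,0,0]]'; python3 -m handwheel '[[0,-0.003,0,0,0,0],[-0.001,-0.007,0,0,0,0],[-0.001,-0.011,0,0,0,0],[-0.001,-0.015,0,0,0,0],[-0.002,-0.019,0,0,0,0],[-0.002,-0.024,0,0,0,0],[-0.002,-0.029,0,0,0,0],[-0.003,-0.034,0,0,0,0]]'
```

```text
time_s: 8.43
position: [0.5315, 0.2105, 0.0492]
tcp_rot: [[0.081, 0.997, -0.004], [0.997, -0.081, -0.001], [-0.001, -0.004, -1.0]]
force: [1.1, -0.1, -0.9]
opening: 0.247
grasp_force: 0.0
time_s: 9.1
position: [0.5305, 0.1764, 0.0519]
tcp_rot: [[0.081, 0.997, 0.001], [0.997, -0.081, 0.0], [0.0, 0.001, -1.0]]
force: [1.1, 0.6, 1.0]
opening: 0.253
grasp_force: 0.4
```

```bash
python3 -m handwheel '[[0,-0.005,0,0,0,0],[-0.001,-0.01,0,0,0,0],[-0.001,-0.015,0,0,0,0],[-0.002,-0.02,0,0,0,0],[-0.002,-0.025,0,0,0,0],[-0.002,-0.03,0,0,0,0],[-0.003,-0.035,0,0,0,0],[-0.003,-0.04,0,0,0,0]]'; python3 -m handwheel '[[0,-0.005,0,0,0,0],[-0.001,-0.01,0,0,0,0],[-0.001,-0.015,0,0,0,0],[-0.002,-0.02,0,0,0,0],[-0.002,-0.025,0,0,0,0],[-0.002,-0.03,0,0,0,0],[-0.003,-0.035,0,0,0,0],[-0.003,-0.04,0,0,0,0]]'
python3 - <<'E'
from h import *
im,_=cams.capture("scene");cv2.imwrite("pics/s3.png",cv2.resize(im[160:340,230:470],None,fx=3,fy=3,interpolation=cv2.INTER_CUBIC))
E
```

```text
time_s: 9.77
position: [0.5267, 0.1363, 0.0515]
tcp_rot: [[0.081, 0.997, -0.0], [0.997, -0.081, -0.0], [-0.0, -0.0, -1.0]]
force: [-0.6, 0.4, -0.2]
opening: 0.253
grasp_force: 0.2
time_s: 10.43
position: [0.5237, 0.0964, 0.0516]
tcp_rot: [[0.081, 0.997, -0.0], [0.997, -0.081, 0.0], [0.0, -0.0, -1.0]]
force: [0.7, 0.8, -0.0]
opening: 0.255
grasp_force: 0.2
```

View pics/s3.png

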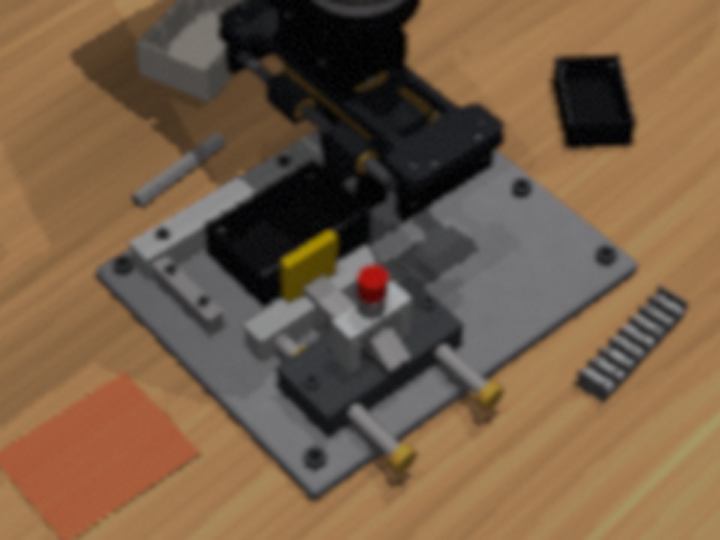

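The crop shows the jaw latched back (rods out past the guide block, red knob down at (372,282)), and the enclosure at (290,230) squarely between the jaws, about 30 mm short of the end stop at (190,290).

```bash
python3 -m handwheel '[[0,-0.004,0,0,0,0],[-0.001,-0.008,0,0,0,0],[-0.001,-0.012,0,0,0,0],[-0.001,-0.016,0,0,0,0],[-0.002,-0.02,0,0,0,0],[-0.002,-0.023,0,0,0,0],[-0.002,-0.025,0,0,0,0],[-0.002,-0.026,0,0,0,0]]'; python3 -m handwheel '[[0,-0.001,0,0,0,0],[0,-0.002,0,0,0,0],[0,-0.003,0,0,0,0],[0,-0.004,0,0,0,0],[0,-0.005,0,0,0,0],[0,-0.006,0,0,0,0],[0,-0.006,0,0,0,0],[0,-0.006,0,0,0,0]]'
```

```text
time_s: 11.15
position: [0.5219, 0.0705, 0.0516]
tcp_rot: [[0.082, 0.997, -0.0], [0.997, -0.082, 0.0], [0.0, -0.0, -1.0]]
force: [-0.7, 0.5, -0.3]
opening: 0.25
grasp_force: 0.2
time_s: 11.82
position: [0.5218, 0.0675, 0.0517]
tcp_rot: [[0.083, 0.997, 0.0], [0.997, -0.083, 0.004], [0.004, -0.0, -1.0]]
force: [0.0, 12.1, 1.4]
opening: 0.251
grasp_force: 6.2
```

12 N against the end stop: seated. Back off and check.

```bash
python3 -m handwheel '[[0,0.003,0,0,0,0],[0,0.006,0,0,0,0],[0.001,0.015,0,0,0,0],[0.002,0.03,0,0,0,0],[0.003,0.045,0,0,0,0],[0.004,0.06,0.02,0,0,0],[0.004,0.08,0.05,0,0,0],[0.004,0.1,0.08,0,0,0]]'; python3 -m handwheel '[[-0.01,0.035,0.03,0,0,0],[-0.03,0.07,0.06,0,0,0],[-0.05,0.105,0.09,0,0,0],[-0.07,0.14,0.1,0,0,0],[-0.09,0.175,0.1,0,0,0],[-0.11,0.21,0.1,0,0,0],[-0.13,0.245,0.1,0,0,0],[-0.15,0.28,0.1,0,0,0]]'
python3 - <<'E'
from h import *
im,d=cams.capture("top");cv2.imwrite("pics/t4.png",cv2.resize(im[150:350,180:440],None,fx=3,fy=3,interpolation=cv2.INTER_CUBIC))
for q in ("hex_spacer","terminal_block","board_blank","enclosure"):
    for r in models.tip_of(q,"top")[:2]: print(q,np.round(r["position"]))
E
```

```text
time_s: 12.48
position: [0.5251, 0.1655, 0.1315]
tcp_rot: [[0.082, 0.997, -0.003], [0.997, -0.082, -0.001], [-0.001, -0.003, -1.0]]
force: [1.0, -0.3, 0.2]
opening: 0.252
grasp_force: 0.0
time_s: 13.15
position: [0.3819, 0.4337, 0.2321]
tcp_rot: [[0.081, 0.997, 0.001], [0.997, -0.081, 0.0], [0.0, 0.001, -1.0]]
force: [0.6, -0.1, -0.4]
opening: 0.249
grasp_force: 0.0
hex_spacer [318. 335.]
hex_spacer [322. 264.]
terminal_block [223. 161.]
board_blank [417. 227.]
enclosure [264. 399.]
enclosure [323. 265.]
```

View pics/t4.png

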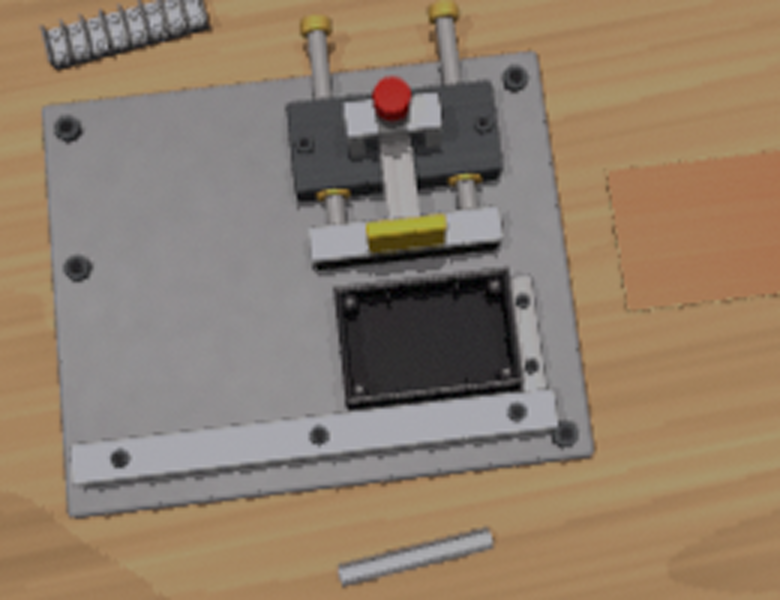

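The enclosure (crop 335..520, 270..408) sits square against the end stop between fence and jaw. The jaw is latched back with its rods out, and the loose parts are where they were.

```bash
python3 -c "
from rig import bot; print(bot.hand_in())"
```

```text
the job is handed in; nothing more can be done
None
```

The job is handed in: the jaw is latched open on its pin, the enclosure half sits squarely against the end stop, and the loose parts were not moved. No verdict came back from the judging.

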